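# Bar the injector cam box over by hand

## Task

Before an injector is mounted, bar the cam box over by hand: swing its cover up and back until it rests on its stop, fit the loose crank fully down on the drive square, then take the crank by its turning grip and turn it clockwise (seen from above): let the timing line pass the pointer, go once more all the way round, and stop with the line at the pointer. Leave the crank on the square, the cover open and the other things on the bench as they are.

Things in the scene. Friction and masses are not known exactly. Their poses are not given: they have to be found in the camera images.
- cam_box: The cam box, fixed to the bench: a grey housing 150 x 120 mm (x, y) with its top at z = 86 mm, on an aluminium base plate 166 x 262 x 14 mm that runs to its left (+y) under an empty holder of two V saddles (below 62 mm). Origin on the upright camshaft axis, at the bench top; +x points to the back (the cover's hinge side), +y to the saddles, z up.
- cover (a joint): Cover over the drive square: an aluminium sheet hood 105 x 96 x 38 mm (x, y, z), hinged along the box's y axis at its back lower edge. Value = opening angle in rad: 0 shut, 1.92 on its stop (leaning back beyond the vertical, where it stays by its weight; let go below about 1.1 it falls shut, above that it falls open). It weighs 0.22 kg.
- cover_handle (a point): Middle of the bar of the cover's black bow handle, near the cover's front edge. The bar is round, 10 mm thick, runs front to back (the cover's own x, in the plane in which the cover swings) with 40 mm of straight length, its axis 30 mm above the cover's top sheet: pinch it across y; the fingers can stay upright while it turns between them. The point turns with the cover.
- cover_hinge (a point): Middle of the cover's hinge axis, which runs along the cam box's y; 62 mm behind the camshaft axis and 89 mm above the bench. cover_handle lies 80 mm in front of and 68 mm above it with the cover shut. Open on its stop the cover's rim stands from this hinge up to about 190 mm above the bench, leaning back.
- drive_square (a point): Centre of the drive square's foot on the camshaft axis, at the upper face of the 76 mm timing disc (94 mm above the bench). The square is an upright steel stub 18 x 18 mm, 28 mm tall, its top 6 mm tapered to 11 mm; its sides lie along this point's x and y axes. It turns with the shaft.
- camshaft (a joint): Angle of the camshaft in rad, growing clockwise seen from above. 0: the timing line is at the pointer (before the full turn; the shaft starts up to 0.5 short of it); 6.28: the line is at the pointer again after the full turn. It turns against a steady friction of about 0.12 N m and stays where it is left; a backstop lets it turn back only to -0.65, and a stop ends it at 7.2.
- tappet (a joint): Travel in m of the steel tappet, 24 mm thick, that comes out of the housing's left (+y) wall: driven by the eccentric on the camshaft, 0 home, 0.010 out at half a turn, home again after the full turn.
- timing_line (a point): Outer end of the black line on the timing disc, 36 mm from the camshaft axis; turns with the shaft.
- pointer (a point): Tip of the small fixed brass pointer beside the disc's edge, at the front right of the disc (39 mm from the camshaft axis).
- crank: Loose crank, 0.39 kg, standing on its hub; origin mid underside of the hub, z up, arm along +x. Hub: 36 x 36 mm (sides along x, y), 52 mm tall, socket from below 20.8 mm square, 30 mm deep: fits the square four ways with 0.15 rad of play. Arm (18 mm wide) and opposite counterweight (to 55 mm from the hub's centre) lie 14 to 30 mm up. Seated, its origin is at drive_square.
- crank_hub (a point): Point on the hub's axis 41 mm above its underside: take the hub here from above, the fingers on the sides that are square to the arm (closing along the crank's y).
- crank_grip (a point): Point on the axis of the crank's upright black grip, 60 mm from the hub's axis and 78 mm above the hub's underside. The grip is round, 20 mm thick, from 33 to 102 mm above the hub's underside, and turns freely on its pin, so a hand holding it need not turn while it goes round.
- brush: Parts brush with wooden handle, 153 mm, lying behind on the right; to be left alone.
- test_cylinder: Blackened steel cylinder, 44 mm thick, 91 mm tall, standing behind on the right; to be left alone. Origin in its underside.
- disc_a: Lapped valve disc, 27 mm wide, 10 mm tall, lying in front on the right; to be left alone. Origin in its underside.
- disc_b: Another such valve disc, lying behind on the right; to be left alone.

How it is judged:
On the way, in this order (a step that is already met when the one before it is completed fails the run):
1. the cover is open on its stop (value of joint cover above 1.8 rad), for 0.2 s.
2. the crank sits fully down on the drive square, before the shaft has been turned past half a radian (horizontal distance between crank and drive_square below 0.005 m and z of crank in the frame of drive_square below 0.003 m and angle between crank's own z axis and vertical below 0.12 rad and value of joint camshaft below 0.5 rad), for 0.2 s.
3. half the turn is done with the crank on the square and the tappet is out (value of joint camshaft above 2.9 rad and value of joint tappet above 0.008 m and horizontal distance between crank and drive_square below 0.006 m and z of crank in the frame of drive_square below 0.01 m).
At the end, for the whole second after the job is handed in: The camshaft stands still at 6.28 +- 0.2 rad (timing line at the pointer after one full turn past it), the crank sits at rest on the drive square (within 5 mm of its axis, within 4 mm of fully down, upright within 0.12 rad), and the cover is open on its stop (more than 1.8 rad) (value of joint camshaft between 6.083 and 6.483 rad and not (velocity of joint camshaft above 0.05 rad/s or velocity of joint camshaft below -0.05 rad/s) and value of joint cover above 1.8 rad and horizontal distance between crank and drive_square below 0.005 m and z of crank in the frame of drive_square below 0.004 m and angle between crank's own z axis and vertical below 0.12 rad and linear speed of crank below 0.02 m/s); the robot touches nothing.
It fails at once if the brush, the black cylinder or one of the two valve discs is moved by more than 30 mm (distance of any of brush, test_cylinder, disc_a, disc_b from where it was at the start of the episode above 0.03 m).
It also fails if it takes over 67 s, if anything falls off the work surface, if the arm or the gripper's body presses on something with over 40 N, if the wrist force passes 120 N, or if a joint passes its speed limit or range.

## Robot

A 6-joint arm with a two-finger parallel gripper is mounted at the origin on a cart in front of the work surface, level with it; the furniture and walls round the work are solid. World frame = base frame: x ahead of the robot, y to its left, z up, the work surface at z = 0. Lengths are in m, angles in rad, forces in N, time in s.
With the tool pointing down it reaches from about 0.375 to 0.9 m from the base axis. Payload 3.1 kg.
Tool frame: the origin (TCP) lies midway between the tips of the shut fingers; the grasp point (between the pads) lies 19 mm behind it; z points along the fingers, x is the direction in which the jaws open and shut, and the axes are right-handed (so a half turn about z gives the same grasp; the last joint's range is limited). The gripper opens to 85 mm and grips with 20 to 120 N. Pads are 22 mm wide; open, the fingers measure 114 mm over their backs; the gripper's body (76 mm by 85 mm) begins 54 mm behind the grasp point. The pads swing forward as they close: fully open they stand 13 mm farther back than shut.
Start: joints at [-1.306, 0.527, 1.433, -0, 1.181, -0.178], TCP at [0.268, -0.564, 0.231] pointing down, gripper open.
Joint ranges: [-3.08, 3.08], [-0.75, 2.2], [0.22, 2.44], [-1.43, 4.57], [0, 2.65], [-2.85, 2.85]. Speed limits (rad/s): [2.79, 2.79, 3.14, 3.14, 3.14, 3.14].

## Interface

Orientations are given as a unit quaternion [x, y, z, w].
In Python, from station import * gives the robot as it stands.
- The arm moves only by the tool servo_tool, never from a script. Its argument "targets" is a list of rows, each a list of 6 numbers: the shift along the tool's x, y, z in mm, then the turn, a rotation vector about the tool's x, y, z in degrees. A call has 1 to 10 rows; each row is the pose to reach, as a shift and turn from the pose commanded when the call began, along the tool's axes at that moment; what a row does not reach only later rows make up. A row lasts 1/8 s, in which the tool goes at most 62.5 mm and 10.7 degrees, less where a joint would pass 70% of its speed; a pose out of reach is approached as far as the arm can. A call with a gripper value outside its range is refused whole. "gripper" is the finger opening in mm, from 0 to 85.4, set as the call begins (left out, the last holds). The fingers move at their own pace and stop on an object; "newtons" is the grip in N (left out, the last holds). Time passes only in rows, so rows that repeat a pose let the fingers close. It gives the time, the measured TCP pose, the force and the opening at its end, in the units of the state.
- sense(): the state, without advancing time (a new reading comes with each control period).
- snapshot(name): name is "scene" or "top" or "wrist"; returns a dict with "color" (400x640x3 uint8, red, green, blue), "vfov" (degrees; the focal length in pixels is half the picture's height over the tangent of half this angle, whatever the lens; pixels are square), "cx", "cy" (the principal point, pixels), "R" (3x3) and "t" (3): a world point X has camera coordinates R X + t. Camera axes: x right, y down, z forward; pixel columns grow to the right and rows downward; lengths in m; the calibration is good to about 2 mm. A picture is of the moment at which its call begins. There is no depth.
- sign_off(): hands the job in, once; it reports no verdict.
The state is a dict: "t": time; "q": joint angles; "qd": joint speeds; "tau": joint torques, N m; "tcp_pos": TCP position; "tool_rot": TCP orientation; "force": force on the tool from outside, world axes, zero at the start; "ft_torque": the same for the moment, N m; "finger_gap": opening from 0.0 (shut) to 1.0 (fully open).
Only numpy, scipy, OpenCV 4.12 (cv2) and the standard library are available. Lean on these libraries where they do the work, as an engineer would, in place of code of your own. Each camera call takes 0.05 s, during which the arm holds its last target. There are 200 camera calls.

## Working session

There is one attempt and no reset: what is moved stays moved. The work goes in short steps, Python scripts to look and compute and a tool call to move; the robot and the scene stay as the last step left them, time stands still between calls to the robot, and variables do not carry over. Pictures are saved under pics/ and viewed, about 8 in all and at most 12, crops included, and the job is handed in when it is done.

Besides the shell and the picture viewer there is one more tool, called after ">>>" by a JSON object that holds its "op" and its "data". servo_tool: Moves the arm, as the interface text tells. Its arguments: {"type":"object","properties":{"targets":{"type":"array","items":{"type":"array","items":{"type":"number"}}},"gripper":{"type":"number"},"newtons":{"type":"number"}},"required":["targets"]}

```bash
mkdir -p pics
cat > h.py <<'E'
from station import *
import numpy as np, cv2
from scipy.spatial.transform import Rotation as Ro
def cam(n,save=None):
    s=snapshot(n)
    if save: cv2.imwrite('pics/'+save,s['color'][:,:,::-1])
    return s
def f(s): return 200/np.tan(np.radians(s['vfov'])/2)
def ray(s,u,v):
    R=np.array(s['R']);t=np.array(s['t'])
    return -R.T@t, R.T@np.array([(u-s['cx'])/f(s),(v-s['cy'])/f(s),1])
def onz(s,u,v,z):
    c,d=ray(s,u,v); return c+d*(z-c[2])/d[2]
def proj(s,X):
    c=np.array(s['R'])@np.array(X)+np.array(s['t']); return f(s)*c[0]/c[2]+s['cx'],f(s)*c[1]/c[2]+s['cy']
def tri(a,b):
    (c1,d1),(c2,d2)=a,b
    k=np.linalg.lstsq(np.c_[d1,-d2],c2-c1,rcond=None)[0]
    p,q=c1+k[0]*d1,c2+k[1]*d2
    return (p+q)/2,np.linalg.norm(p-q)
E
python3 - <<'E'
from h import *
for n in('scene','top','wrist'):
    s=cam(n,n+'0.png'); print(n,s['vfov'],s['cx'],s['cy'],(-np.array(s['R']).T@np.array(s['t'])).round(3),np.array(s['R']).round(2).tolist())
print(sense())
E
```

```text
scene 52.67568757552375 319.5891871938548 198.55979960134906 [-0.05   0.504  0.582] [[-0.74, -0.67, 0.02], [-0.32, 0.34, -0.88], [0.59, -0.66, -0.47]]
top 57.64506588766722 317.9787707114886 200.59839281707085 [ 0.503 -0.182  0.993] [[0.01, -1.0, -0.01], [-1.0, -0.01, -0.05], [0.05, 0.01, -1.0]]
wrist 59.90820812486606 317.82610921078145 202.2030600983687 [ 0.332 -0.535  0.373] [[0.43, -0.9, -0.0], [-0.87, -0.41, 0.28], [-0.25, -0.12, -0.96]]
{'t': 0.15, 'q': array([-1.30548497e+00,  5.28245115e-01,  1.43358840e+00, -3.67705728e-05,
        1.18141848e+00, -1.78484855e-01]), 'qd': array([-1.62354632e-03, -1.94512632e-03, -1.92730572e-03, -3.29269115e-05,
        3.24456192e-03, -7.92395657e-04]), 'tau': array([ 2.66584711e-04, -4.42744195e+01, -1.78275865e+01, -2.46101654e-04,
        5.59104155e-03, -8.80123622e-06]), 'tcp_pos': array([ 0.26823798, -0.56390989,  0.23056928]), 'tool_rot': array([ 8.45394187e-01, -5.34142284e-01, -6.23063513e-04, -5.48117830e-04]), 'force': array([ 0.30698296, -0.66091386,  0.21691744]), 'ft_torque': array([-0.00440177, -0.00923475,  0.03143691]), 'finger_gap': 1.004118117098195}
```

View pics/scene0.png

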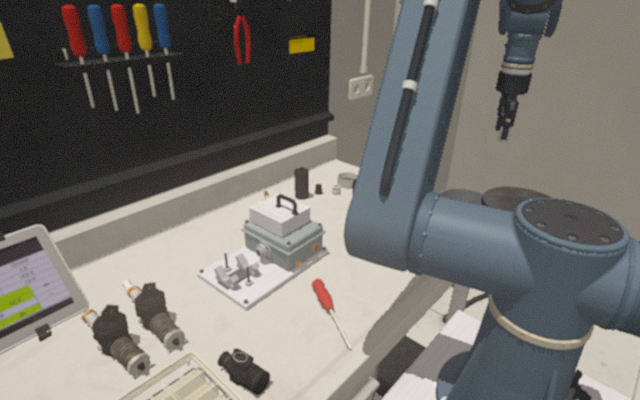

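View pics/top0.png

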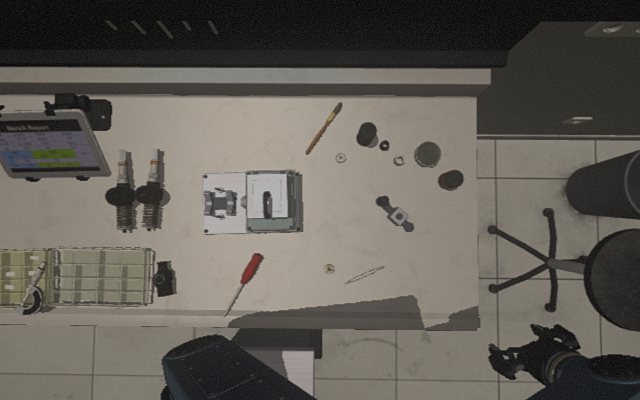

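The top view shows the cam box near (270,203), the cover handle at (266,204), the crank hub near (399,214) and the base plate with the saddles at left. I'll enlarge these.

Run:
```python
import cv2,numpy as np
i=cv2.imread('pics/top0.png')
a=cv2.resize(i[165:245,195:315],None,fx=6.6,fy=6.6,interpolation=cv2.INTER_CUBIC)[:,:800]
b=cv2.resize(i[185:241,365:423],None,fx=5.2,fy=5.2,interpolation=cv2.INTER_CUBIC)
cv2.imwrite('pics/c1.png',a)
w=cv2.imread('pics/scene0.png')[170:310,190:340]
w=cv2.resize(w,None,fx=3.3,fy=3.3,interpolation=cv2.INTER_CUBIC)
o=np.zeros((470,800,3),np.uint8); o[:b.shape[0],:b.shape[1]]=b; o[:462,305:800]=w[:, :495]
cv2.imwrite('pics/c2.png',o)
```

```text
(no output)
```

View pics/c1.png

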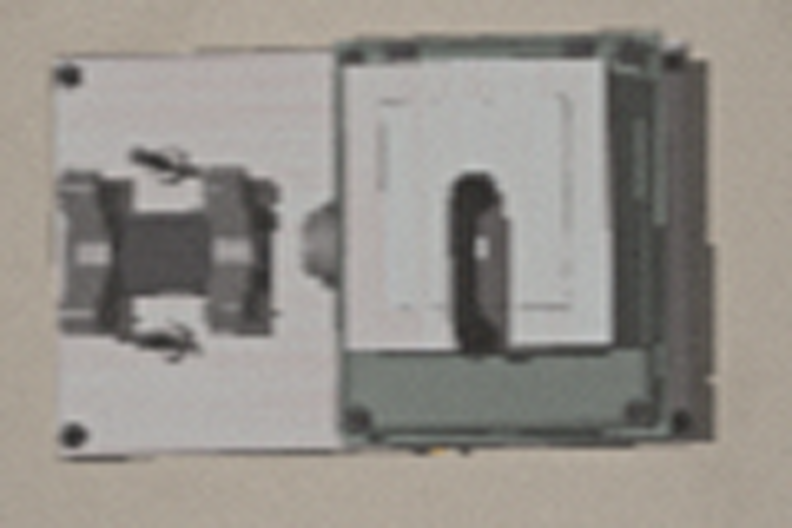

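View pics/c2.png

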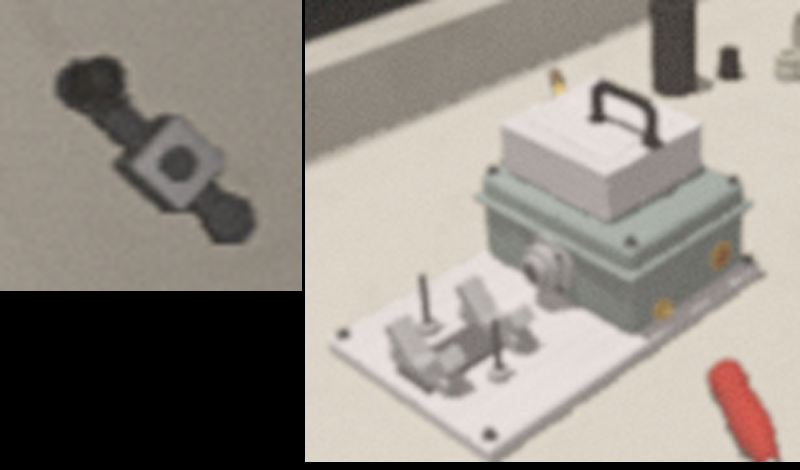

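Run:
```python
from h import *
s=cam('top'); sc=cam('scene')
P=lambda u,v,z: onz(s,195+(u+.5)/6.6-.5,165+(v+.5)/6.6-.5,z)[:2]
for n,p in dict(bl=(55,58),fl=(58,455),br=(705,60),fr=(710,437)).items(): print('plate',n,P(*p,.014).round(4))
bx=[P(*p,.086) for p in((338,42),(660,35),(665,432),(342,440))]
print('box',np.round(bx,4).tolist(),'ctr',np.mean(bx,0).round(4))
cv=[P(*p,.127) for p in((343,60),(607,57),(612,347),(344,353))]
print('cover top',np.round(cv,4).tolist(),np.mean(cv,0).round(4))
print('handle',P(470,265,.157).round(4),'ends',P(472,176,.157),P(470,352,.157))
# handle in scene view
q=lambda u,v:(190+(u-305)/3.3,170+v/3.3)
a=ray(sc,*q(598,88)); b=ray(sc,*q(655,106))
for r in(a,b): print('scene bar end',(r[0]+r[1]*(.162-r[0][2])/r[1][2]).round(4))
C=lambda u,v,z: onz(s,365+(u+.5)/5.2-.5,185+(v+.5)/5.2-.5,z)
h=C(179,162,.052);g=C(105,80,.102);c=C(230,218,.030)
print('hub',h,'grip',g,'cw',c,np.linalg.norm((g-h)[:2]),np.linalg.norm((c-h)[:2]))
print('yaw',np.degrees(np.arctan2(*(g-h)[1::-1])),np.degrees(np.arctan2(*(h-c)[1::-1])),np.degrees(np.arctan2(*(g-c)[1::-1])))
hc=[C(*p,.052)[:2] for p in((173,115),(223,160),(181,210),(135,162))];print('hub top corners',np.round(hc,4).tolist(),np.mean(hc,0))
```

```text
plate bl [0.6231 0.1458]
plate fl [0.4602 0.1406]
plate br [ 0.6241 -0.1221]
plate fr [ 0.47   -0.1258]
box [[0.6212, 0.0135], [0.6247, -0.1093], [0.4741, -0.113], [0.47, 0.0092]] ctr [ 0.5475 -0.0499]
cover top [[0.6093, 0.0027], [0.611, -0.0934], [0.5059, -0.0966], [0.5029, 0.0004]] [ 0.5573 -0.0467]
handle [ 0.534  -0.0495] ends [ 0.56513529 -0.04973968] [ 0.50361874 -0.05001591]
scene bar end [ 0.5479 -0.0346  0.162 ]
scene bar end [ 0.502  -0.0432  0.162 ]
hub [ 0.51223018 -0.37745269  0.052     ] grip [ 0.55001429 -0.3324402   0.102     ] cw [ 0.48432921 -0.40770145  0.03      ] 0.05876872884594016 0.04115156959748792
yaw 49.98943740529552 47.312050649779046 48.88681351274746
hub top corners [[0.5355, -0.3745], [0.5134, -0.3992], [0.4885, -0.3784], [0.512, -0.3557]] [ 0.51236446 -0.37695428]
```

The plate, box and cover sizes match what was given: the axis is at about (0.547, -0.049) and yaw is +1.6°. The hub is at about (0.512, -0.377) with the arm at about 49°. I'm moving above the cover handle.

>>> {"op": "servo_tool", "data": {"targets": [[-35,-46,-4,0,0,2.4],[-70,-92,-8,0,0,4.8],[-105,-138,-12,0,0,7.2],[-140,-184,-16,0,0,9.6],[-176,-230,-20,0,0,12],[-211,-276,-24,0,0,14.4],[-246,-322,-28,0,0,16.8],[-281,-368,-32,0,0,19.2],[-316,-414,-36,0,0,21.5],[-351,-460,-40,0,0,23.8]], "gripper": 60}}

```text
t: 1.5
tcp_pos: [0.5338, -0.0481, 0.2716]
tool_rot: [0.717, -0.697, 0.0, -0.0]
force: [1.9, -0.5, 1.8]
finger_gap: 0.703
```

Run:
```python
from h import *
s=cam('wrist','w1.png'); st=sense(); print(st['t'],st['tcp_pos'],Ro.from_quat(st['tool_rot']).as_matrix().round(3).tolist(),st['q'].round(2))
for p in[(.53,-.049,.157),(.609,-.047,.089),(.52,-.049,.157),(.54,-.049,.157)]: print(p,proj(s,p))
```

```text
1.55 [ 0.5367254  -0.04191901  0.27229195] [[0.03, -1.0, 0.005], [-1.0, -0.03, 0.005], [-0.005, -0.005, -1.0]] [-0.29  0.36  1.6   0.01  1.17  1.25]
(0.53, -0.049, 0.157) (np.float64(317.4588384331571), np.float64(201.7771333309591))
(0.609, -0.047, 0.089) (np.float64(317.63698284983303), np.float64(96.01937477053454))
(0.52, -0.049, 0.157) (np.float64(317.1076545401339), np.float64(214.10957795181085))
(0.54, -0.049, 0.157) (np.float64(317.8173870431366), np.float64(189.18606362559905))
```

View pics/w1.png

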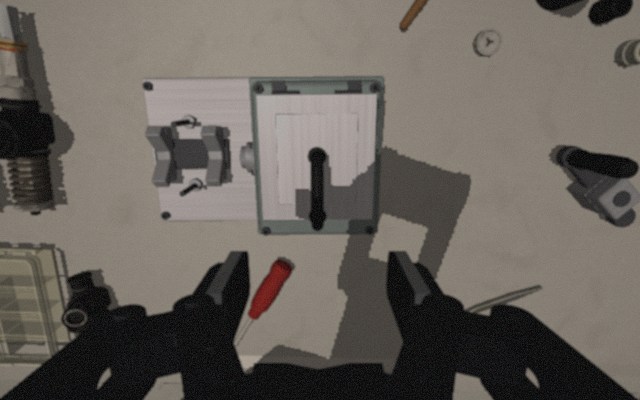

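The wrist view shows the bow handle bar at column 317, rows 155 to 222. The arm was still settling, so I'll measure again at rest.

Run:
```python
from h import *
cam('top'); cam('top'); s=cam('wrist','w2.png'); st=sense(); print(st['t'],st['tcp_pos'],Ro.from_quat(st['tool_rot']).as_euler('xyz',degrees=True),abs(st['qd']).max())
g=s['color'].max(2)
m=(g<45).astype(np.uint8); m[240:]=0
n,l,q,c=cv2.connectedComponentsWithStats(m)
for i in range(1,n):
  if q[i,4]>60: print(q[i],c[i].round(1))
i=min((i for i in range(1,n) if q[i,4]>150),key=lambda i:abs(c[i][0]-317)+abs(c[i][1]-190))
x,y,w,h,a=q[i]
for v in(y+5,c[i][1],y+h-5): print(onz(s,x+w/2,v,.157).round(4))
# box lid outline (greenish) 
b=s['color'].astype(int); gm=((b[:,:,1]-b[:,:,0]>8)).astype(np.uint8); gm[250:]=0
gm=cv2.morphologyEx(gm,cv2.MORPH_CLOSE,np.ones((9,9)))
cs=max(cv2.findContours(gm,0,2)[0],key=cv2.contourArea); r=cv2.minAreaRect(cs)
B=np.array([onz(s,*p,.086)[:2] for p in cv2.boxPoints(r)]); print('box',B.round(4).tolist(),B.mean(0).round(4))
```

```text
1.7 [ 0.53315574 -0.04887299  0.27121375] [ 1.79978905e+02 -2.53000809e-02 -8.81851248e+01] 0.04739476573085771
[538   0  52  13 401] [559.1   4.3]
[590   0  43  27 802] [610.7  11.4]
[   0   96   56  106 3600] [ 28.2 138.1]
[310 149  17  82 984] [318.  188.9]
[557 149  17  19 118] [562.2 156.7]
[ 566  151   72   38 1423] [600.4 166.8]
[365 226  11   9  63] [370.  230.2]
[ 0.567  -0.0478  0.157 ]
[ 0.5404 -0.0487  0.157 ]
[ 0.5104 -0.0497  0.157 ]
box [[0.5465, 0.2541], [0.5945, 0.2415], [0.5941, 0.1956], [0.546, 0.2063]] [0.5702 0.2244]
```

>>> {"op": "servo_tool", "data": {"targets": [[0,0,25,0,0,0],[0,0,55,0,0,0],[0,0,85,0,0,0],[0,0,110,0,0,0],[0,0,125,0,0,0],[0,0,132,0,0,0],[0,0,132,0,0,0]], "gripper": 40}}

```text
t: 2.58
tcp_pos: [0.5331, -0.0504, 0.1393]
tool_rot: [0.717, -0.697, -0.0, 0.0]
force: [0.0, 0.1, -0.5]
finger_gap: 0.468
```

>>> {"op": "servo_tool", "data": {"targets": [[0,0,0,0,0,0],[0,0,0,0,0,0],[0,0,0,0,0,0],[0,0,0,0,0,0],[0,0,0,0,0,0]], "gripper": 0, "newtons": 35}}

```text
t: 3.2
tcp_pos: [0.5336, -0.0475, 0.1402]
tool_rot: [0.717, -0.697, -0.001, -0.002]
force: [0.7, 8.4, 1.5]
finger_gap: 0.101
```

Run:
```python
import numpy as np
# contact point relative to hinge: hinge at x=.547+.062
for x0 in(-.074,-.076,-.080):
  r=np.array([x0,.068])
  for a in np.linspace(0,1.92,17)[1:]:
    c,s=np.cos(a),np.sin(a); p=np.array([c*r[0]+s*r[1],-s*r[0]+c*r[1]])-r
    print(x0,round(a,2),'ty,tz', (-p*1000).round(0))
```

```text
-0.074 0.12 ty,tz [-9. -8.]
-0.074 0.24 ty,tz [-18. -16.]
-0.074 0.36 ty,tz [-29. -22.]
-0.074 0.48 ty,tz [-40. -26.]
-0.074 0.6 ty,tz [-51. -30.]
-0.074 0.72 ty,tz [-63. -32.]
-0.074 0.84 ty,tz [-75. -32.]
-0.074 0.96 ty,tz [-87. -32.]
-0.074 1.08 ty,tz [-99. -29.]
-0.074 1.2 ty,tz [-111.  -26.]
-0.074 1.32 ty,tz [-122.  -21.]
-0.074 1.44 ty,tz [-132.  -14.]
-0.074 1.56 ty,tz [-141.   -7.]
-0.074 1.68 ty,tz [-150.    2.]
-0.074 1.8 ty,tz [-157.   11.]
-0.074 1.92 ty,tz [-163.   22.]
-0.076 0.12 ty,tz [-9. -9.]
-0.076 0.24 ty,tz [-18. -16.]
-0.076 0.36 ty,tz [-29. -22.]
-0.076 0.48 ty,tz [-40. -27.]
-0.076 0.6 ty,tz [-52. -31.]
-0.076 0.72 ty,tz [-64. -33.]
-0.076 0.84 ty,tz [-76. -34.]
-0.076 0.96 ty,tz [-88. -33.]
-0.076 1.08 ty,tz [-100.  -31.]
-0.076 1.2 ty,tz [-112.  -27.]
-0.076 1.32 ty,tz [-123.  -22.]
-0.076 1.44 ty,tz [-134.  -16.]
-0.076 1.56 ty,tz [-143.   -9.]
-0.076 1.68 ty,tz [-152.   -0.]
-0.076 1.8 ty,tz [-159.    9.]
-0.076 1.92 ty,tz [-166.   20.]
-0.08 0.12 ty,tz [-9. -9.]
-0.08 0.24 ty,tz [-18. -17.]
-0.08 0.36 ty,tz [-29. -24.]
-0.08 0.48 ty,tz [-40. -29.]
-0.08 0.6 ty,tz [-52. -33.]
-0.08 0.72 ty,tz [-65. -36.]
-0.08 0.84 ty,tz [-77. -37.]
-0.08 0.96 ty,tz [-90. -37.]
-0.08 1.08 ty,tz [-102.  -35.]
-0.08 1.2 ty,tz [-114.  -31.]
-0.08 1.32 ty,tz [-126.  -26.]
-0.08 1.44 ty,tz [-137.  -20.]
-0.08 1.56 ty,tz [-147.  -13.]
-0.08 1.68 ty,tz [-156.   -4.]
-0.08 1.8 ty,tz [-164.    6.]
-0.08 1.92 ty,tz [-171.   16.]
```

Gripped, with a gap of about 9 mm. Now I'm following the arc.

>>> {"op": "servo_tool", "data": {"targets": [[1,-9,-9,0,0,0],[1,-18,-16,0,0,0],[1,-29,-22,0,0,0],[1,-40,-27,0,0,0],[1,-52,-31,0,0,0],[1,-64,-33,0,0,0],[1,-76,-34,0,0,0],[1,-88,-33,0,0,0],[1,-100,-31,0,0,0],[1,-112,-27,0,0,0]]}}

```text
t: 4.45
tcp_pos: [0.6428, -0.0437, 0.1669]
tool_rot: [0.717, -0.697, -0.004, -0.0]
force: [-3.4, 8.6, 5.0]
finger_gap: 0.098
```

>>> {"op": "servo_tool", "data": {"targets": [[0,-11,5,0,0,0],[0,-22,11,0,0,0],[0,-31,18,0,0,0],[0,-40,27,0,0,0],[0,-44,32,0,0,0],[0,-44,32,0,0,0]]}}

```text
t: 5.2
tcp_pos: [0.6889, -0.0421, 0.135]
tool_rot: [0.717, -0.697, -0.002, -0.002]
force: [-1.2, 9.0, 2.9]
finger_gap: 0.103
```

Run:
```python
from h import *
s=cam('top'); c=cam('scene'); a=s['color'][130:250,190:340];b=c['color'][130:310,190:400]
o=np.zeros((480,800,3),np.uint8); o[:320,:400]=cv2.resize(a,(400,320)); o[:342,401:800]=cv2.resize(b,(399,342))
cv2.imwrite('pics/o1.png',o[:342,:,::-1]); print(sense()['tcp_pos'],sense()['force'])
```

```text
[ 0.68879969 -0.04210609  0.13516593] [0.45871155 8.8735675  3.78262832]
```

View pics/o1.png

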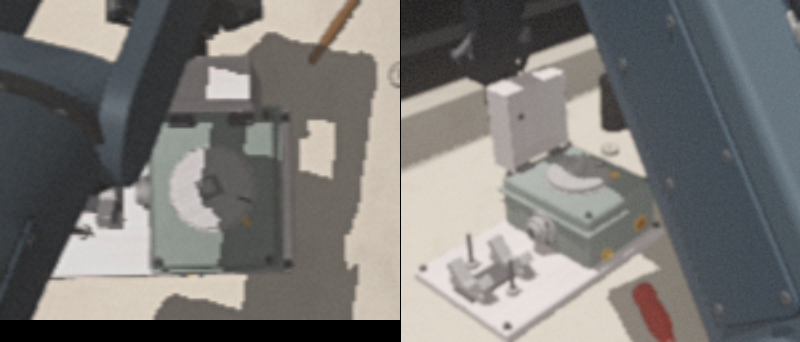

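The cover is open, standing back beyond vertical, and the disc, square and line are visible. Now I release, back off slightly and rise.

>>> {"op": "servo_tool", "data": {"targets": [[0,0,0,0,0,0],[0,0,0,0,0,0],[0,-6,0,0,0,0],[0,-12,0,0,0,0],[0,-12,-30,0,0,0],[0,-12,-70,0,0,0],[0,-12,-110,0,0,0],[60,30,-120,0,0,0],[120,75,-120,0,0,0],[180,120,-120,0,0,0]], "gripper": 32}}

```text
t: 6.55
tcp_pos: [0.5944, -0.2018, 0.2546]
tool_rot: [0.717, -0.697, 0.001, 0.0]
force: [0.1, -1.2, 0.0]
finger_gap: 0.377
```

Run:
```python
from h import *
s=cam('top','t2.png');c=cam('scene'); w=cam('wrist','w3.png'); a=s['color'][130:250,190:290];b=c['color'][150:310,190:400]
o=np.zeros((480,800,3),np.uint8); o[:480,:400]=cv2.resize(a,(400,480),interpolation=2); o[:304,401:800]=cv2.resize(b,(399,304))
cv2.imwrite('pics/o2.png',o[:,:,::-1]); st=sense();print(st['t'],st['tcp_pos'],st['force'],st['q'].round(2))
```

```text
6.7 [ 0.59375972 -0.20317931  0.25437466] [-0.25239408  0.60334024  0.2201715 ] [-0.51  0.51  1.4  -0.    1.23  1.04]
```

View pics/o2.png

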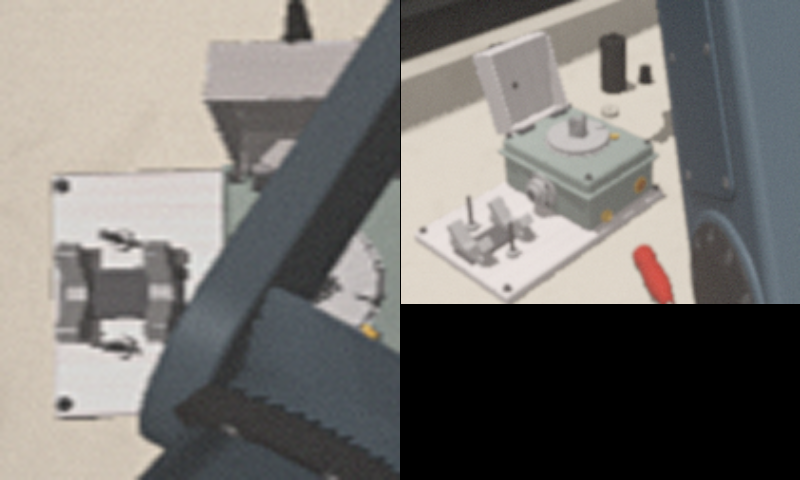

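The cover leans back on its stop. The pointer (brass) and the line are at the front right of the disc. I'm checking whether the wrist image covers the square.

Run:
```python
from h import *
s=cam('wrist','w4.png'); t=cam('top','t3.png')
for p in[(.547,-.049,.094),(.547,-.049,.122),(.512,-.377,.052)]: print(proj(s,p),proj(t,p))
u,v=map(int,proj(s,(.547,-.049,.108)))
a=s['color'][max(v-60,0):v+60,max(u-60,0):u+60]; print(u,v,a.shape)
cv2.imwrite('pics/sq.png',cv2.resize(a[:,:,::-1],None,fx=5,fy=5,interpolation=2))
```

```text
(np.float64(149.57325308583347), np.float64(228.71323719136217)) (np.float64(269.6652846655779), np.float64(200.43843743989052))
(np.float64(134.2869656895772), np.float64(240.28906867138588)) (np.float64(267.9507160202662), np.float64(199.85926518879586))
(np.float64(475.95293320161034), np.float64(252.03206058262558)) (np.float64(398.843231951216), np.float64(215.83784882753616))
142 234 (120, 120, 3)
```

View pics/sq.png

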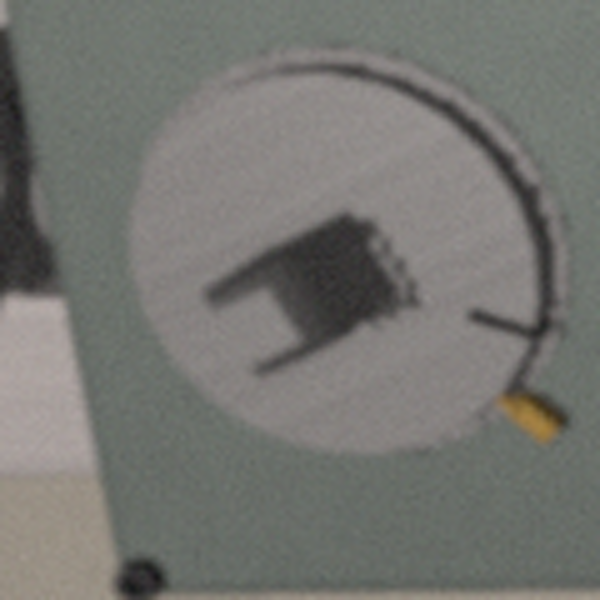

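The crop shows the square's foot edge from (350,212) to (410,300), the timing line from (472,315) to (540,330), the pointer tip at about (505,400) and the disc rim.

Run:
```python
from h import *
s=cam('wrist')
P=lambda u,v,z=.094: onz(s,82+(u+.5)/5-.5,174+(v+.5)/5-.5,z)[:2]
rim=np.array([P(*p) for p in((130,235),(150,330),(210,408),(290,448),(380,455),(450,437),(505,398),(160,140))])
A=np.c_[2*rim,np.ones(len(rim))]; x=np.linalg.lstsq(A,(rim**2).sum(1),rcond=None)[0]
c=x[:2]; print('disc ctr',c,'R',np.sqrt(x[2]+c@c))
e=P(350,212),P(410,300); d=e[1]-e[0]; print('edge',e,np.linalg.norm(d),np.degrees(np.arctan2(d[1],d[0])))
for n,a,b in(('strip1',(205,300),(350,212)),('strip2',(260,375),(405,300))): pass
# top taper edge z=.122 far corners & shoulder z=.116
for z in(.116,.122): print(z,[P(*p,z).round(4).tolist() for p in((205,300),(260,375),(270,290),(310,345))])
ang=lambda p:np.degrees(np.arctan2(*(p-c)[::-1]))
L=P(472,315),P(540,330); print('line',[ (ang(p),np.linalg.norm(p-c)) for p in L],'dir',np.degrees(np.arctan2(*(L[1]-L[0])[::-1])))
p=P(505,398);print('pointer',ang(p),np.linalg.norm(p-c))
print(sense()['tcp_pos'],sense()['tool_rot'])
```

```text
disc ctr [ 0.54869336 -0.04538211] R 0.03794023721580323
edge (array([ 0.56072418, -0.04951405]), array([ 0.54369408, -0.05887997])) 0.019435652411898336 -151.19084453978363
0.116 [[0.5516, -0.0336], [0.5377, -0.0415], [0.5537, -0.0451], [0.5437, -0.0509]]
0.122 [[0.554, -0.0372], [0.5405, -0.0448], [0.5561, -0.0484], [0.5463, -0.054]]
line [(np.float64(-107.22013495607222), np.float64(0.025961975573037904)), (np.float64(-105.52323626451609), np.float64(0.038692751954536864))] dir -102.07051990000548
pointer -129.52699529787617 0.03838688912311944
[ 0.59583018 -0.19956943  0.25416559] [ 7.17219004e-01 -6.96847753e-01 -1.75827514e-05 -3.30305430e-04]
```

Consistency: the disc radius is 37.9 mm. Axis is at about (0.548, -0.046), square yaw is 29° (mod 90), and the line is 24° short of the pointer. I'm going above the crank with yaw matched.

>>> {"op": "servo_tool", "data": {"targets": [[25,12,5,0,0,-7],[50,25,10,0,0,-14],[75,38,15,0,0,-21],[100,50,20,0,0,-28],[125,63,25,0,0,-35],[150,75,30,0,0,-42],[175,88,34,0,0,-47.5],[175,88,34,0,0,-47.5],[175,88,34,0,0,-47.5]], "gripper": 62}}

```text
t: 7.98
tcp_pos: [0.5133, -0.3761, 0.22]
tool_rot: [0.937, -0.349, -0.0, -0.0]
force: [1.3, 0.8, -0.1]
finger_gap: 0.724
```

Run:
```python
from h import *
t=cam('top','t4.png'); s=cam('wrist','w5.png'); st=sense(); print(st['t'],st['tcp_pos'],Ro.from_quat(st['tool_rot']).as_euler('xyz',degrees=True),abs(st['qd']).max())
p=proj(s,(.512,-.377,.052)); print(p)
o=np.zeros((400,800,3),np.uint8); o[:,:640]=s['color']; u,v=map(int,proj(t,(.548,-.046,.1))); o[:160,640:]=cv2.resize(t['color'][v-25:v+25,u-25:u+25],(160,160),interpolation=2)
cv2.imwrite('pics/w5b.png',o[:,:,::-1])
```

```text
8.075 [ 0.51319624 -0.37602419  0.22025054] [-1.79975828e+02  5.68325591e-03 -4.07874760e+01] 0.005459262460995897
(np.float64(317.12170468372176), np.float64(182.6886312188184))
```

View pics/w5b.png

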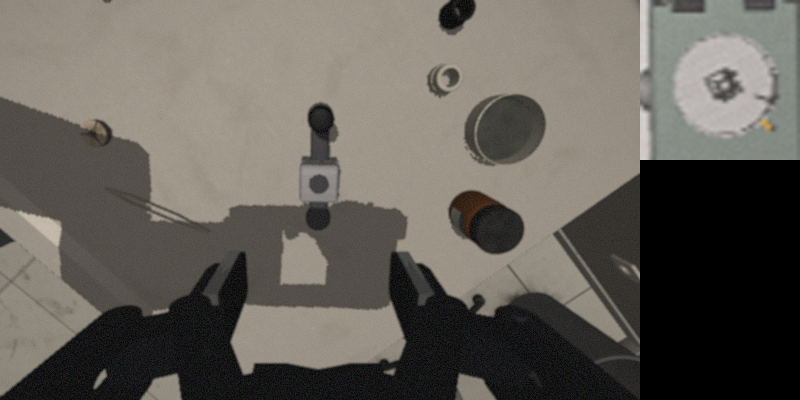

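The hub top is centred at about (320,183.5), 3 px from the prediction, and the arm runs straight up to the grip at (320,118), so yaw is matched. I'll shift +2.5 mm and descend.

>>> {"op": "servo_tool", "data": {"targets": [[2.5,1,30,0,0,0],[2.5,1,70,0,0,0],[2.5,1,110,0,0,0],[2.5,1,145,0,0,0],[2.5,1,170,0,0,0],[2.5,1,185,0,0,0],[2.5,1,195,0,0,0],[2.5,1,199,0,0,0],[2.5,1,199,0,0,0]]}}

```text
t: 9.2
tcp_pos: [0.5137, -0.3802, 0.0217]
tool_rot: [0.937, -0.349, 0.0, 0.0]
force: [-0.3, 0.1, -0.9]
finger_gap: 0.721
```

>>> {"op": "servo_tool", "data": {"targets": [[0,0,0,0,0,0],[0,0,0,0,0,0],[0,0,0,0,0,0],[0,0,0,0,0,0],[0,0,0,0,0,0]], "gripper": 20, "newtons": 70}}

```text
t: 9.82
tcp_pos: [0.5136, -0.3803, 0.0221]
tool_rot: [0.937, -0.349, 0.0, 0.0]
force: [-1.6, 0.3, 5.0]
finger_gap: 0.409
```

>>> {"op": "servo_tool", "data": {"targets": [[0,0,-15,0,0,0],[0,0,-45,0,0,0],[0,0,-85,0,0,0],[0,0,-125,0,0,0],[0,0,-160,0,0,0],[0,0,-170,0,0,0]]}}

```text
t: 10.58
tcp_pos: [0.5143, -0.3807, 0.1938]
tool_rot: [0.937, -0.349, 0.002, 0.001]
force: [-0.4, -0.1, -3.0]
finger_gap: 0.411
```

Run:
```python
from h import *
cam('top');s=cam('wrist','w6.png'); st=sense(); print(st['t'],st['tcp_pos'],Ro.from_quat(st['tool_rot']).as_euler('xyz',degrees=True),st['force'],st['ft_torque'],st['finger_gap'],st['q'])
cv2.imwrite('pics/w6c.png',cv2.resize(s['color'][50:400,170:470,::-1],None,fx=1.6,fy=1.6))
```

```text
10.675 [ 0.51351372 -0.37999724  0.19182574] [ 1.79994712e+02 -8.02949391e-02 -4.08709244e+01] [-0.65413549 -0.69654467 -3.801361  ] [-0.04363988  0.0411242  -0.02407781] 0.41198062195147134 [-8.11731882e-01  5.89378070e-01  1.43589490e+00  5.10384094e-05
  1.11491599e+00 -9.84220561e-02]
```

View pics/w6c.png

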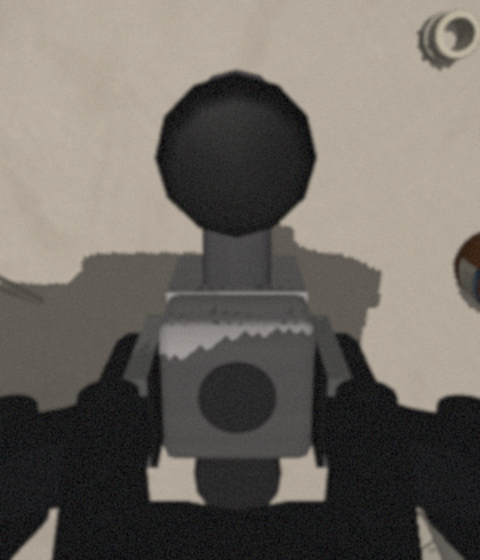

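The crank is held level: hub top is centred at about (237,375) in the crop and the grip top at (236,153). Next, its offset from the TCP.

Run:
```python
from h import *
s=cam('wrist'); st=sense(); T=Ro.from_quat(st['tool_rot']).as_matrix(); p=st['tcp_pos']; b=p[2]-.022
for n,u,v,z in(('hub',237,375,.052),('hub back edge',237,294,.052),('hub front edge',237,457,.052),('hubhole',237,398,.052),('grip',236,153,.102)):
  X=onz(s,170+u/1.6,50+v/1.6,b+z); print(n,X.round(4),'in tool mm',(T.T@(X-p)*1000).round(1))
tgt=np.array([.548,-.0465,p[2]]); print('to axis, tool mm',(T.T@(tgt-p)*1000).round(1), p,st['q'].round(2))
```

```text
hub [ 0.5173 -0.3762  0.2204] in tool mm [  1.2  -5.3 -30. ]
hub back edge [ 0.5303 -0.3612  0.2204] in tool mm [  1.2 -25.2 -30. ]
hub front edge [ 0.5029 -0.3929  0.2204] in tool mm [  1.2  16.8 -30. ]
hubhole [ 0.5134 -0.3808  0.2204] in tool mm [  1.2   0.7 -30. ]
grip [ 0.5542 -0.3332  0.2704] in tool mm [  0.9 -62.  -80. ]
to axis, tool mm [-191.3 -274.7    0.3] [ 0.51289648 -0.37940051  0.19040126] [-0.81  0.59  1.44  0.    1.11 -0.1 ]
```

>>> {"op": "servo_tool", "data": {"targets": [[-12,-17,-2,0,0,1],[-35,-50,-4,0,0,3],[-60,-85,-4,0,0,6],[-85,-121,-4,0,0,9],[-110,-157,-4,0,0,12],[-135,-192,-4,0,0,15],[-160,-228,-4,0,0,18],[-182,-259,-4,0,0,20],[-193,-274,-4,0,0,20],[-193,-274,0,0,0,20]]}}

```text
t: 11.98
tcp_pos: [0.5463, -0.0456, 0.1901]
tool_rot: [0.863, -0.505, -0.001, 0.0]
force: [0.1, -0.6, -2.9]
finger_gap: 0.409
```

>>> {"op": "servo_tool", "data": {"targets": [[0,0,0,0,0,0],[0,0,0,0,0,0],[0,0,5,0,0,0]]}}

```text
t: 12.35
tcp_pos: [0.5472, -0.0476, 0.1864]
tool_rot: [0.862, -0.507, 0.001, -0.0]
force: [-0.5, -0.4, -3.8]
finger_gap: 0.408
```

Run:
```python
from h import *
w=cam('scene','s7.png'); st=sense(); print(st['t'],st['tcp_pos'],Ro.from_quat(st['tool_rot']).as_euler('xyz',degrees=True),st['force'],st['ft_torque'],st['q'].round(2))
T=Ro.from_quat(st['tool_rot']).as_matrix();p=st['tcp_pos'];print((T.T@(np.array([.547,-.0465,p[2]])-p)*1000).round(1))
u,v=map(int,proj(w,(.548,-.046,.13)));cv2.imwrite('pics/s7c.png',cv2.resize(w['color'][v-60:v+60,u-60:u+60,::-1],None,fx=5,fy=5,interpolation=2))
print(u,v)
```

```text
12.4 [ 0.54650634 -0.04724496  0.18547019] [ 1.79972030e+02  2.06728378e-02 -6.09438608e+01] [-0.01968218  0.62115015 -4.63316179] [-0.00988192  0.0502413   0.03875452] [-0.29  0.49  1.67 -0.    0.98  0.77]
[-0.4 -0.8 -0. ]
282 207
```

View pics/s7c.png

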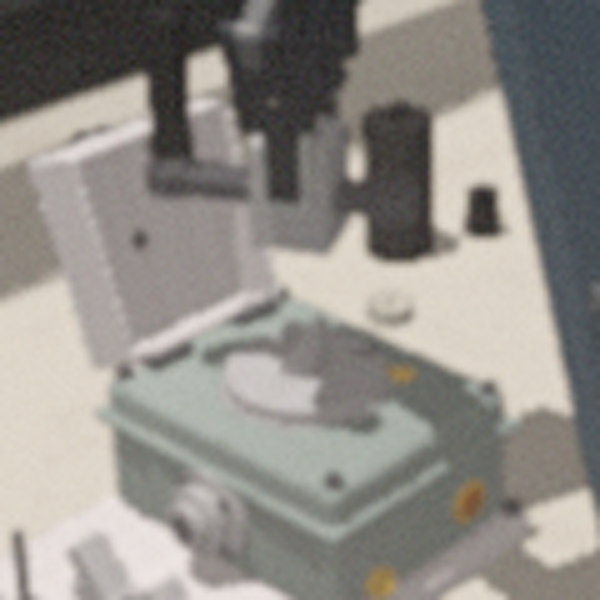

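The crank hangs above the square (hub bottom at about (300,250), square at about (300,345)). Lowering in steps and watching the force.

>>> {"op": "servo_tool", "data": {"targets": [[0,-1,12,0,0,0],[0,-1,24,0,0,0],[0,-1,34,0,0,0],[0,-1,41,0,0,0],[0,-1,46,0,0,0],[0,-1,50,0,0,0],[0,-1,53,0,0,0]]}}

```text
t: 13.28
tcp_pos: [0.5478, -0.0461, 0.1331]
tool_rot: [0.862, -0.507, 0.0, -0.0]
force: [-0.2, -1.2, -3.5]
finger_gap: 0.408
```

Run:
```python
from h import *
st=sense(); print(st['t'],st['tcp_pos'],st['force'],st['ft_torque'])
```

```text
13.275 [ 0.5477893  -0.04605677  0.13313002] [-0.2404078  -1.22910295 -3.46177365] [-0.1235383   0.0815192   0.02877774]
```

>>> {"op": "servo_tool", "data": {"targets": [[0,0,5,0,0,0],[0,0,10,0,0,0],[0,0,13,0,0,0],[0,0,15,0,0,0],[0,0,16,0,0,0],[0,0,16,0,0,0]]}}

```text
t: 14.02
tcp_pos: [0.5477, -0.0461, 0.1171]
tool_rot: [0.862, -0.507, 0.0, 0.0]
force: [-0.1, -0.8, -4.6]
finger_gap: 0.407
```

>>> {"op": "servo_tool", "data": {"targets": [[0,0,1,0,0,0],[0,0,2,0,0,0],[0,0,2,0,0,0]]}}

```text
t: 14.4
tcp_pos: [0.5477, -0.0461, 0.1161]
tool_rot: [0.862, -0.507, 0.0, -0.0]
force: [-2.2, -1.0, 5.9]
finger_gap: 0.408
```

>>> {"op": "servo_tool", "data": {"targets": [[0,0,0,0,0,0],[0,0,0,0,0,0],[0,0,0,0,0,0],[0,0,-10,0,0,0],[0,0,-40,0,0,0],[0,0,-80,0,0,0],[0,0,-120,0,0,0],[0,0,-150,0,0,0],[0,0,-150,0,0,0]], "gripper": 56}}

```text
t: 15.52
tcp_pos: [0.5493, -0.0464, 0.2683]
tool_rot: [0.862, -0.507, 0.003, -0.001]
force: [0.3, 0.3, -0.5]
finger_gap: 0.655
```

Run:
```python
from h import *
cam('top');s=cam('wrist','w8.png');c=cam('scene'); st=sense(); print(st['t'],st['tcp_pos'],Ro.from_quat(st['tool_rot']).as_euler('xyz',degrees=True),st['force'])
o=np.zeros((400,800,3),np.uint8); o[:,:500]=s['color'][:,70:570]; u,v=map(int,proj(c,(.548,-.046,.13)));o[:300,500:]=cv2.resize(c['color'][v-50:v+50,u-50:u+50],(300,300),interpolation=2)
cv2.imwrite('pics/w8b.png',o[:,:,::-1])
for p in[(.548,-.046,.146),(.548+.06*np.cos(.506),-.046+.06*np.sin(.506),.196)]: print(proj(s,p))
```

```text
15.675 [ 0.54674472 -0.04571658  0.26422337] [ 1.79917536e+02  8.85338553e-02 -6.08751485e+01] [-0.06893203  0.78725219 -0.08915467]
(np.float64(316.56980895054875), np.float64(194.78263091244298))
(np.float64(316.6930407158976), np.float64(119.11756759899725))
```

View pics/w8b.png

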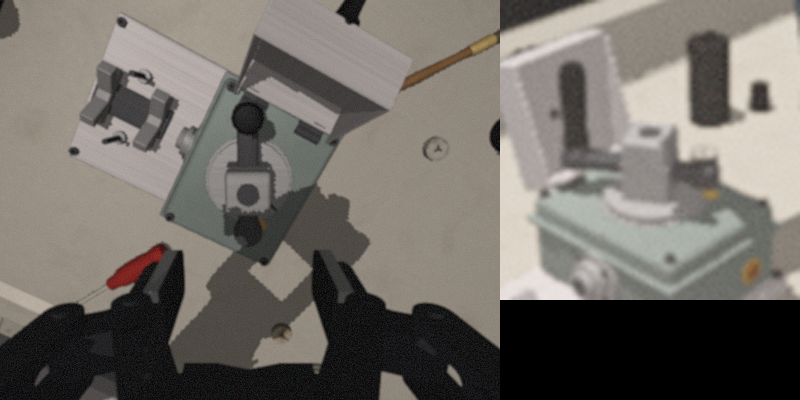

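Seated: contact came at underside ≈ 0.094, and hub and grip are within 1.5 px of their predicted pixels. Next I go over the grip, square the tool to world and descend.

>>> {"op": "servo_tool", "data": {"targets": [[0,-15,0,0,0,7],[0,-30,0,0,0,14],[0,-45,0,0,0,22],[0,-60,0,0,0,29.1],[0,-60,0,0,0,29.1],[0,-60,30,0,0,29.1],[0,-60,60,0,0,29.1],[0,-60,85,0,0,29.1],[0,-60,103,0,0,29.1],[0,-60,109,0,0,29.1]], "gripper": 50}}

```text
t: 16.92
tcp_pos: [0.5981, -0.0168, 0.1541]
tool_rot: [0.708, -0.706, -0.002, 0.001]
force: [-0.3, 0.1, -0.0]
finger_gap: 0.585
```

>>> {"op": "servo_tool", "data": {"targets": [[0,0,0,0,0,0],[0,0,0,0,0,0],[0,0,0,0,0,0],[0,0,0,0,0,0]], "gripper": 10, "newtons": 40}}

```text
t: 17.42
tcp_pos: [0.6004, -0.0169, 0.1568]
tool_rot: [0.707, -0.707, 0.001, -0.0]
force: [1.2, -1.0, 0.3]
finger_gap: 0.22
```

Run:
```python
from h import *
st=sense(); print(st['t'],st['tcp_pos'],Ro.from_quat(st['tool_rot']).as_euler('xyz',degrees=True),st['force'],st['finger_gap'],st['q'].round(2))
c=np.array([.548,-.0455]); d=st['tcp_pos'][:2]-c; print(np.hypot(*d),np.degrees(np.arctan2(d[1],d[0])))
# clockwise circle rows (tool yaw -90: tx=-dy, ty=-dx), from 29 deg
a0=29.
for k in range(0,41):
  a=np.radians(a0-9.6*k); X=.06*np.array([np.cos(a),np.sin(a)])*1000
  if k%10==0: ref=X; print('--',k)
  if k%10==0 and k: pass
  nx=.06*1000*np.array([np.cos(np.radians(a0-9.6*(k+1))),np.sin(np.radians(a0-9.6*(k+1)))])
  e=nx-ref; print([round(-e[1]),round(-e[0])],end=' ')
```

```text
17.425 [ 0.60043347 -0.01688786  0.15676313] [-1.79926902e+02 -2.07232718e-02 -8.99612214e+01] [ 1.15790139 -1.01418161  0.26743752] 0.21994044241859292 [-0.21  0.59  1.57 -0.    0.99  1.36]
0.05973209362047255 28.620617907756888
-- 0
[9, -4] [19, -7] [29, -8] [39, -7] [49, -4] [58, 0] [66, 5] [74, 12] [80, 20] [84, 29] -- 10
[3, 10] [5, 19] [4, 30] [3, 39] [-1, 49] [-6, 58] [-12, 65] [-20, 72] [-28, 77] [-38, 81] -- 20
[-10, 2] [-20, 3] [-30, 1] [-39, -2] [-48, -6] [-57, -12] [-64, -19] [-69, -27] [-74, -36] [-76, -46] -- 30
[-1, -10] [0, -20] [2, -30] [6, -39] [11, -48] [18, -55] [26, -61] [34, -66] [44, -70] [54, -71] -- 40
[10, 0]
```

>>> {"op": "servo_tool", "data": {"targets": [[9,-4,0,0,0,0],[19,-7,0,0,0,0],[29,-8,0,0,0,0],[39,-7,0,0,0,0],[49,-4,0,0,0,0],[58,0,0,0,0,0],[66,5,0,0,0,0],[74,12,0,0,0,0],[80,20,0,0,0,0],[84,29,0,0,0,0]]}}

```text
t: 18.68
tcp_pos: [0.5716, -0.1019, 0.1566]
tool_rot: [0.707, -0.707, 0.002, -0.0]
force: [2.6, 0.5, 4.9]
finger_gap: 0.217
```

>>> {"op": "servo_tool", "data": {"targets": [[3,10,0,0,0,0],[5,19,0,0,0,0],[4,30,0,0,0,0],[3,39,0,0,0,0],[-1,49,0,0,0,0],[-6,58,0,0,0,0],[-12,65,0,0,0,0],[-20,72,0,0,0,0],[-28,77,0,0,0,0],[-38,81,0,0,0,0]]}}

```text
t: 19.92
tcp_pos: [0.4891, -0.0633, 0.1564]
tool_rot: [0.708, -0.707, 0.0, 0.001]
force: [2.2, -1.6, 4.5]
finger_gap: 0.22
```

Run:
```python
from h import *
c=cam('scene','s9.png'); st=sense(); print(st['t'],st['tcp_pos'],st['force'],st['finger_gap'])
u,v=map(int,proj(c,(.548,-.046,.1)));cv2.imwrite('pics/s9c.png',cv2.resize(c['color'][v-60:v+50,u-60:u+60,::-1],None,fx=5,fy=5,interpolation=2))
```

```text
19.975 [ 0.48854754 -0.06182702  0.15626977] [ 0.85722984 -1.42087103  6.85717785] 0.22359491012919688
```

>>> {"op": "servo_tool", "data": {"targets": [[-10,2,0,0,0,0],[-20,3,0,0,0,0],[-30,1,0,0,0,0],[-39,-2,0,0,0,0],[-48,-6,0,0,0,0],[-57,-12,0,0,0,0],[-64,-19,0,0,0,0],[-69,-27,0,0,0,0],[-74,-36,0,0,0,0],[-76,-46,0,0,0,0]]}}

```text
t: 21.22
tcp_pos: [0.5347, 0.0125, 0.1562]
tool_rot: [0.708, -0.706, -0.001, 0.002]
force: [-1.4, -3.6, 7.6]
finger_gap: 0.221
```

>>> {"op": "servo_tool", "data": {"targets": [[-1,-10,0,0,0,0],[0,-20,0,0,0,0],[2,-30,0,0,0,0],[6,-39,0,0,0,0],[11,-48,0,0,0,0],[18,-55,0,0,0,0],[26,-61,0,0,0,0],[34,-66,0,0,0,0],[44,-70,0,0,0,0],[54,-71,0,0,0,0]]}}

```text
t: 22.48
tcp_pos: [0.6069, -0.0389, 0.1564]
tool_rot: [0.707, -0.707, -0.001, -0.001]
force: [1.9, 2.8, 6.4]
finger_gap: 0.221
```

Run:
```python
from h import *
st=sense(); print(st['t'],st['tcp_pos'],st['force'],st['finger_gap'])
d=st['tcp_pos'][:2]-[.548,-.0455]; print(np.hypot(*d),np.degrees(np.arctan2(d[1],d[0])))
s=cam('wrist','w10.png'); t=cam('top','t10.png')
# timing line / pointer by sampling rings on the disc
for n,im in(('wrist',s),('top',t)):
  g=im['color'].astype(int)
  for r in(.030,.034):
    row=[]
    for a in range(-180,0,6):
      X=(.548+r*np.cos(np.radians(a)),-.046+r*np.sin(np.radians(a)),.094); u,v=proj(im,X); u,v=int(round(u)),int(round(v))
      row.append(int(g[v,u].mean()) if 0<=u<640 and 0<=v<400 else -1)
    print(n,r,row)
```

```text
22.475 [ 0.60693557 -0.03892435  0.15642786] [1.93503571 2.79179098 6.40133906] 0.22087780014819558
0.059301274284691105 6.366364462610063
wrist 0.03 [68, 63, 60, 66, 25, 43, 7, 19, 15, 30, 20, 18, 22, 26, 14, 23, 20, 13, 17, 11, 4, 36, 56, 59, 53, 55, 26, 8, 14, 17]
wrist 0.034 [42, 33, 34, 63, 68, 29, 16, 10, 6, 28, 30, 20, 31, 15, 28, 24, 28, 30, 24, 12, 6, 5, 20, 23, 58, 55, 55, 12, 32, 22]
top 0.03 [52, 52, 55, 63, 78, 91, 92, 90, 90, 91, 68, 71, 87, 87, 90, 86, 93, 90, 91, 91, 93, 88, 88, 94, 91, 93, 91, 92, 87, 66]
top 0.034 [53, 58, 54, 49, 86, 92, 89, 90, 91, 92, 79, 73, 95, 96, 89, 96, 95, 92, 88, 93, 91, 92, 93, 92, 94, 92, 88, 90, 93, 77]
```

```bash
cat > ln.py <<'E'
from h import *
def go():
  ims=[cam('top')['color'].astype(np.float32) for _ in range(4)]; t=cam('top'); I=np.mean(ims,0)
  # disc centre at z .094 from top view: bright, unsaturated disc vs green lid
  for c in((.548,-.046),(.548,-.048),(.5475,-.0495)):
    A=np.arange(-175,-60,1.); prof=[]
    for a in A:
      v=[]
      for r in(.026,.029,.032,.035):
        u,w=proj(t,(c[0]+r*np.cos(np.radians(a)),c[1]+r*np.sin(np.radians(a)),.094))
        v.append(cv2.remap(I.mean(2),np.float32([[u]]),np.float32([[w]]),1)[0,0])
      prof.append(np.mean(v))
    p=np.array(prof); m=(A>-155)&(A<-80); w=np.clip(np.median(p[m])-8-p,0,None)*m
    k=A[np.argmax(w)]; ww=w*(abs(A-k)<12); la=(A*ww).sum()/ww.sum()
    u0,v0=map(int,proj(t,(c[0]-.03,c[1]-.03,.094)))
    R=I[v0-14:v0+14,u0-14:u0+14]; b=np.clip(R[:,:,0]-R[:,:,2]-25,0,None); ys,xs=np.mgrid[v0-14:v0+14,u0-14:u0+14]
    X=onz(t,(xs*b).sum()/b.sum(),(ys*b).sum()/b.sum(),.094); d=X[:2]-c
    print(c,'line',la.round(1),'dip',p[m].min().round(),'pointer body',np.degrees(np.arctan2(d[1],d[0])).round(1),np.hypot(*d).round(4),(b>0).sum())
  H=(np.clip(I,0,255)).astype(np.uint8)
  u,v=proj(t,(.548,-.047,.094)); sat=I.max(2)-I.min(2); 
  mk=((I[:,:,1]-I[:,:,0]<4)&(I.mean(2)>75)).astype(np.uint8); print('disc px',mk[int(v)-22:int(v)+23,int(u)-22:int(u)+23].sum())
  sub=mk[int(v)-22:int(v)+23,int(u)-22:int(u)+23]; ys,xs=np.nonzero(sub); print('extent',onz(t,xs.min()+int(u)-22,ys.min()+int(v)-22,.094)[:2],onz(t,xs.max()+int(u)-22,ys.max()+int(v)-22,.094)[:2])
if __name__=='__main__': go()
E
python3 ln.py
```

```text
(0.548, -0.046) line -117.4 dip 68.0 pointer body -132.1 0.0463 12
(0.548, -0.048) line -119.2 dip 69.0 pointer body -133.9 0.0448 12
(0.5475, -0.0495) line -119.8 dip 71.0 pointer body -134.7 0.0434 12
disc px 975
extent [0.60246095 0.01090612] [ 0.49406892 -0.10016521]
```

The line is still about 14.5° short of the pointer, because socket play lags the shaft. Continuing by 14.5°.

>>> {"op": "servo_tool", "data": {"targets": [[5,0,0,0,0,0],[10,0,0,0,0,0],[15,1,0,0,0,0],[15,1,0,0,0,0],[15,1,0,0,0,0]]}}

```text
t: 23.45
tcp_pos: [0.6068, -0.0549, 0.1566]
tool_rot: [0.707, -0.707, 0.0, -0.001]
force: [4.1, 0.1, 6.5]
finger_gap: 0.223
```

```bash
python3 ln.py; python3 -c "
from h import *
st=sense(); print(st['t'],st['tcp_pos'],st['force'])"
```

```text
(0.548, -0.046) line -130.7 dip 70.0 pointer body -131.9 0.0459 9
(0.548, -0.048) line -132.9 dip 68.0 pointer body -133.6 0.0445 9
(0.5475, -0.0495) line -134.0 dip 67.0 pointer body -134.5 0.043 9
disc px 927
extent [0.60246095 0.01090612] [ 0.49406892 -0.10016521]
23.7 [ 0.60678089 -0.05485943  0.15652764] [2.44371453 0.38144044 5.88646655]
```

>>> {"op": "servo_tool", "data": {"targets": [[0,0,0,0,0,0],[0,0,0,0,0,0],[0,0,0,0,0,0],[0,0,-15,0,0,0],[0,0,-45,0,0,0],[0,0,-90,0,0,0],[0,0,-130,0,0,0],[0,0,-130,0,0,0]], "gripper": 50}}

```text
t: 24.7
tcp_pos: [0.6084, -0.0563, 0.2914]
tool_rot: [0.707, -0.707, 0.004, -0.002]
force: [0.3, -0.1, -0.7]
finger_gap: 0.587
```

>>> {"op": "servo_tool", "data": {"targets": [[40,15,0,0,0,0],[80,30,0,0,0,0],[120,45,0,0,0,0],[160,60,0,0,0,0],[200,70,0,0,0,0],[200,70,0,0,0,0],[200,70,0,0,0,0]]}}

```text
t: 25.58
tcp_pos: [0.5357, -0.2552, 0.2856]
tool_rot: [-0.707, 0.707, 0.001, 0.0]
force: [-0.1, 0.1, 0.4]
finger_gap: 0.586
```

```bash
python3 ln.py
python3 - <<'E'
from h import *
st=sense(); print(st['t'],st['tcp_pos'],st['force'],abs(st['qd']).max())
t=cam('top','tend.png'); a=t['color'].astype(int); b=cv2.imread('pics/t2.png')[:,:,::-1].astype(int)
# hub top: bright square at z .146; grip dark at z .196
for n,z,c,thr in(('hub hole',.146,(.548,-.0465),60),('grip',.196,(.607,-.056),40)):
  u,v=map(int,proj(t,(*c,z))); w=7 if n!='grip' else 12; g=a[v-w:v+w+1,u-w:u+w+1].mean(2)
  ys,xs=np.nonzero(g<thr); print(n,len(xs),onz(t,xs.mean()+u-w,ys.mean()+v-w,z).round(4) if len(xs) else g.astype(int).tolist())
# cover region difference to the picture after opening
d=abs(a-b).max(2); u,v=map(int,proj(t,(.67,-.02,.17))); print('cover diff',np.median(d[v-6:v+6,u-8:u+4]))
E
```

```text
(0.548, -0.046) line -128.7 dip 79.0 pointer body -132.0 0.0457 14
(0.548, -0.048) line -130.9 dip 83.0 pointer body -133.7 0.0443 14
(0.5475, -0.0495) line -132.0 dip 86.0 pointer body -134.6 0.0428 14
disc px 1009
extent [0.60246095 0.01090612] [ 0.49398047 -0.09026835]
25.825 [ 0.53639955 -0.25466266  0.28615588] [-0.08100857  0.44091413 -0.60649316] 0.003598897866283517
hub hole 0 [[185, 169, 143, 137, 132, 125, 124, 107, 76, 82, 86, 79, 80, 71, 65], [185, 166, 157, 164, 165, 160, 154, 146, 137, 133, 124, 107, 96, 90, 78], [166, 154, 164, 172, 174, 174, 172, 170, 169, 172, 172, 165, 166, 159, 154], [165, 150, 168, 173, 176, 178, 179, 177, 180, 182, 180, 178, 176, 177, 175], [159, 153, 168, 174, 174, 176, 156, 123, 134, 165, 177, 178, 179, 176, 178], [151, 148, 170, 172, 161, 132, 101, 86, 93, 102, 135, 163, 174, 174, 172], [161, 159, 176, 175, 141, 95, 83, 87, 85, 84, 89, 140, 171, 175, 166], [159, 163, 175, 165, 128, 86, 87, 88, 86, 85, 83, 130, 166, 175, 162], [160, 164, 172, 153, 111, 86, 89, 90, 88, 89, 86, 127, 164, 176, 157], [154, 165, 177, 163, 121, 87, 87, 91, 86, 81, 82
[... 2500 characters left out ...]
, 140, 144, 142, 142, 140, 141, 135, 137, 140, 147, 144, 125, 84, 58, 51, 54, 53, 52, 59, 58, 63, 67, 78, 80], [144, 144, 143, 142, 145, 143, 144, 141, 146, 141, 143, 145, 124, 91, 78, 78, 70, 56, 59, 59, 61, 75, 78, 83, 79], [142, 143, 142, 145, 139, 139, 139, 141, 142, 139, 142, 144, 117, 87, 87, 87, 84, 86, 84, 73, 66, 72, 81, 79, 76], [144, 144, 140, 138, 141, 142, 141, 141, 140, 140, 142, 144, 121, 86, 81, 87, 87, 86, 80, 72, 65, 78, 81, 79, 76], [143, 145, 140, 140, 141, 141, 140, 142, 139, 139, 143, 142, 116, 83, 88, 87, 86, 86, 79, 67, 67, 80, 78, 78, 75], [141, 143, 141, 141, 141, 138, 137, 137, 141, 139, 141, 129, 99, 85, 85, 84, 86, 87, 79, 66, 68, 79, 80, 77, 76]]
cover diff 11.0
```

```bash
python3 -c "
from station import *
print(sign_off())"
```

```text
the job is handed in; nothing more can be done
None
```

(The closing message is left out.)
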